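Set a scallop on the measuring board

TASK

Get the scallop that lies on the white measuring board ready to be read: with your fingertips push it along the board, without picking it up, until its straight hinge edge sits flat against the aluminium end stop and the shell is centred on the board's black scale line, keeping the sliding cursor well back meanwhile. Then slide the cursor up gently until its blue nose just touches the shell's rounded edge, and leave both there; don't squeeze the shell hard, and leave the other things on the bench where they are.

Things in the scene. Friction and masses are not known exactly. Their poses are not given: they have to be found in the camera images.
- board: White plastic shellfish measuring board, fixed, 400 mm long (its x), 150 mm wide (its y), top face 15 mm above the bench. Origin: centre of its underside. x runs along the black scale line (y = 0) towards the end stop; z up. An aluminium guide rail on the +y edge (out to y = 89 mm) is lower than the top face; apart from stop and cursor nothing stands above the board.
- stop_face (a point): Centre of the end stop's face, on the scale line at the board's x = +170 mm, 12 mm above the board's top face. Axes as the board's: x points into the stop. The stop is an aluminium plate right across the board, 15 mm thick, its top 60 mm above the bench.
- scallop: Rose and cream ribbed scallop lying flat, loose, on the board; about 70 g; 74 mm from hinge to rounded margin (its x), 72 mm wide (y), 27 mm high. Origin: under its middle, on the board's top face. x points to the straight hinge edge, z up. From above the rest of its outline is a circle of 36 mm radius about x = -2 mm, y = 0, widest 8 to 16 mm above the board. It turns freely when pushed.
- shell_hinge (a point): Middle of the scallop's straight hinge edge (42 mm wide across y), x = +36 mm of the scallop, 12 mm above its underside.
- shell_margin (a point): Middle of the scallop's rounded margin, across from the hinge, x = -38 mm of the scallop, 12 mm above its underside.
- cursor (a joint): Travel in m of the sliding cursor along the board: 0 fully back, where its nose face is at the board's x = -100 mm, growing towards the stop, up to 0.215. It slides against about 1.5 N of friction and stays where it is left.
- cursor_face (a point): Centre of the flat front face of the cursor's blue nose, on the scale line, 12 mm above the board's top face; axes as the board's. The nose is 30 mm wide, 14 mm long, 3 to 23 mm above the board. Behind it an aluminium arm (12 to 30 mm behind the face, 3 to 15 mm above the board) runs across to a black carriage on the rail, at y = 77 to 99 mm, 21 mm above the board with its screw.
- cursor_tab (a point): Middle of the flat back of the cursor's blue thumb tab, the place to push it: on the scale line, 30 mm behind the nose face, 28 mm above the board's top face; axes as the board's. The tab is 36 mm wide, 18 mm thick, and stands on the arm to 41 mm above the board; its back is flush with the arm's back, which reaches down to 3 mm above the board.
- scallop_b: Grey scallop of the same size lying on the bench beyond the board. Origin: under its middle. Not to be disturbed.
- scallop_c: Brown scallop of the same size lying on the bench beyond the board. Origin: under its middle. Not to be disturbed.
- petri: Clear lidded petri dish with a white filter disc, 90 mm across, 16 mm high, on the bench beyond the board. Origin: centre of its underside. Not to be disturbed.
- forceps: Steel forceps lying on the bench on the robot's side of the board, 130 mm long (x), 10 mm wide, 8 mm high. Origin: under the middle. Not to be disturbed.
- sample_jar: Wide sample jar with a white screw lid, 104 mm across, 96 mm high. Origin: centre of its underside. Not to be disturbed.
- flask: Conical glass flask with a black stopper, 84 mm across the foot, 147 mm high. Origin: centre of its underside. Not to be disturbed.
- media_bottle: Glass bottle with a blue cap and green label, 70 mm across, 145 mm high. Origin: centre of its underside. Not to be disturbed.
- beaker: Empty glass beaker, 72 mm across, 90 mm high. Origin: centre of its underside. Not to be disturbed.

How it is judged:
By the outcome, as a careful person would: the job done as asked, in the order asked, and still so for the second after the job is handed in, with the robot touching nothing.
It also fails if it takes over 61 s, if anything falls off the work surface, if the arm or the gripper's body presses on something with over 40 N, if the wrist force passes 120 N, or if a joint passes its speed limit or range.

ROBOT

A 7-joint arm with a two-finger parallel gripper is mounted at the origin on the work surface. World frame = base frame: x ahead of the robot, y to its left, z up, the work surface at z = 0. Lengths are in m, angles in rad, forces in N, time in s.
With the tool pointing down it reaches from about 0.425 to 0.875 m from the base axis. Payload 8.4 kg.
Tool frame: the origin (TCP) lies at the very end of the fingers, on their centre line; the grasp point (between the pads) lies 19 mm behind it (env.tcp_to_grasp is the z of the grasp point in the tool frame, in m); z points along the fingers, y is the line along which they close (so a half turn about z gives the same grasp; the last joint's range is limited). The gripper opens to 85 mm and grips with 20 to 120 N. Pads are 22 mm wide; open, the fingers measure 114 mm over their backs; the gripper's body (76 mm by 85 mm) begins 54 mm behind the grasp point. The pads swing forward as they close: fully open they stand 13 mm farther back than shut.
Start: joints at [1.155, 0.333, 0.04, 1.465, -0.013, 1.343, -0.059], TCP at [0.202, -0.618, 0.231] pointing down, gripper open.
Joint ranges: [-2.58, 2.58], [-0.38, 2.09], [-1.3, 1.39], [0.25, 2.4], [-1.5, 4.64], [0.08, 2.09], [-2.65, 2.65]. Speed limits (rad/s): [2.22, 2.22, 2.79, 2.79, 3.14, 3.14, 3.14].

INTERFACE

Orientations are given as a rotation vector (axis times angle).
In Python, from station import env, imaging, job_done gives the robot as it stands.
- The arm moves only by the shell command python3 -m jog 'ROWS' [FORCE]. ROWS is JSON, a list of rows, each a list of 5 numbers: the opening, from 0 (shut) to 1 (fully open), then the shift along the world's x, y, z in m, then the turn about the world's z in rad. In form: [[gripper, dx, dy, dz, yaw], ...]. A call has 1 to 10 rows; each row shifts and turns the commanded pose from where the row before left it; what a row does not reach is not made up. A row lasts 1/8 s, in which the tool goes at most 62.5 mm and 10.7 degrees, less where a joint would pass 70% of its speed; a pose out of reach is approached as far as the arm can. A call is refused whole if a number of a shift passes 0.0625 or a number of a turn 0.188, either way. A call with a gripper value outside its range is refused whole. The fingers move at their own pace and stop on an object; FORCE is the grip in N (left out, the last holds). Time passes only in rows, so rows that do not move let the fingers close. It gives the time, the measured TCP pose, the force, the opening and the grip force at its end, in the units of the state.
- env.get_state(): the state, without advancing time (a new reading comes with each control period).
- imaging.capture(name): name is "scene" or "top" or "wrist"; returns a dict with "frame" (420x560x3 uint8, red, green, blue), "range_z" (420x560 float32, m along the optical axis (not along the pixel's ray), 0 where there is no reading), "K" (3x3 intrinsics, pixels), "extrinsics" (4x4, takes a point from world to camera coordinates); the wrist camera has in their place "tool_from_camera" (4x4, takes a point from camera to tool coordinates, whose origin is the TCP and whose axes are the flange's). Camera axes: x right, y up, looking along -z (the intrinsics and any distortion apply to the point x, -y, -z); pixel columns grow to the right and rows downward; lengths in m; the calibration is good to about 2 mm. A picture is of the moment at which its call begins: read the wrist's pose just before it.
- job_done(): hands the job in; it is judged then, once.
The state is a dict: "time_s": time; "qpos": joint angles; "joint_velocities": joint speeds; "effort": joint torques, N m; "tcp_pos": TCP position; "tool_rot": TCP orientation; "ft_force": force on the tool from outside, world axes, zero at the start; "moment": the same for the moment, N m; "finger_gap": opening from 0.0 (shut) to 1.0 (fully open); "finger_force": force on a finger pad.
Only numpy, scipy, OpenCV 4.12 (cv2) and the standard library are available. Lean on these libraries where they do the work, as an engineer would, in place of code of your own. Each camera call takes 0.05 s, during which the arm holds its last target. There are 200 camera calls.

## Working session

There is one attempt and no reset: what is moved stays moved. The work goes in short steps, Python scripts to look and compute and a shell command to move; the robot and the scene stay as the last step left them, time stands still between calls to the robot, and variables do not carry over. Pictures are saved under pics/ and viewed, at most 10 in all, crops included, and the job is handed in when it is done.

```bash
ls; mkdir -p pics; cat > h.py <<'E'
import numpy as np, cv2
from station import env, imaging, job_done
def cap(n,fn=None):
    s=env.get_state(); c=imaging.capture(n)
    if fn: cv2.imwrite('pics/'+fn, c['frame'][:,:,::-1])
    return s,c
def rays(c,uv):
    uv=np.atleast_2d(np.array(uv,float)); K=c['K']; E=c['extrinsics']
    p=np.c_[(uv[:,0]-K[0,2])/K[0,0], -(uv[:,1]-K[1,2])/K[1,1], -np.ones(len(uv))]
    R=E[:3,:3]; return -R.T@E[:3,3], p@R
def plane(c,uv,z):
    o,d=rays(c,uv); return o+d*((z-o[2])/d[:,2])[:,None]
def depthpts(c):
    h,w=c['range_z'].shape; v,u=np.mgrid[:h,:w]; o,d=rays(c,np.c_[u.ravel(),v.ravel()])
    return (o+d*c['range_z'].ravel()[:,None]).reshape(h,w,3)
E
python3 - <<'E'
from h import *
for n in('scene','top'):
    s,c=cap(n,n+'0.png'); print(n,c['K'],c['extrinsics'],[k for k in c])
print(s)
E
```

```text
pics
scene [[418.82283292   0.         286.85804871]
 [  0.         418.82283292 208.65884761]
 [  0.           0.           1.        ]] [[ 6.09150600e-01  7.93054558e-01 -1.21774803e-04 -3.28913929e-01]
 [-6.63963719e-01  5.10079008e-01  5.46782942e-01  3.31691853e-01]
 [ 4.33690819e-01 -3.32992303e-01  8.37274387e-01 -1.50604721e+00]
 [ 0.00000000e+00  0.00000000e+00  0.00000000e+00  1.00000000e+00]] ['frame', 'range_z', 'K', 'extrinsics']
top [[474.77971913   0.         267.51414509]
 [  0.         474.77971913 209.99523412]
 [  0.           0.           1.        ]] [[ 0.00697343 -0.99982865 -0.01714756  0.00983944]
 [ 0.99336139  0.00495724  0.11492857 -0.55607956]
 [-0.11482387 -0.01783517  0.99322575 -1.14657528]
 [ 0.          0.          0.          1.        ]] ['frame', 'range_z', 'K', 'extrinsics']
{'time_s': 0.05, 'qpos': array([ 1.15479624,  0.33387344,  0.03988559,  1.46624592, -0.01343929,
        1.34333893, -0.0584888 ]), 'joint_velocities': array([ 0.00155661, -0.00092376,  0.00152231, -0.00132358, -0.00084813,
        0.0009051 ,  0.00092868]), 'effort': array([ 2.90603464e-03, -6.60634875e+01,  1.37112658e+00, -4.06882131e+01,
        1.70437671e-02,  9.42094048e-03,  2.31138927e-06]), 'tcp_pos': array([ 0.20232916, -0.61722551,  0.23045806]), 'tool_rot': array([-3.10072231e+00, -4.95263076e-01,  5.08724752e-04]), 'ft_force': array([ 0.09023041,  0.16044671, -0.09836667]), 'moment': array([ 0.03983727,  0.02033837, -0.01217331]), 'finger_force': 0.0, 'finger_gap': 1.0015074419783934}
```

View pics/top0.png

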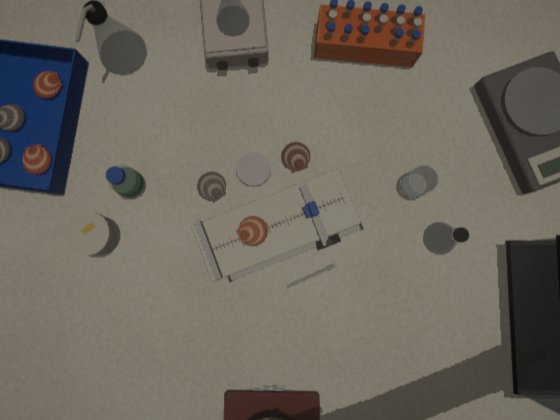

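View pics/scene0.png

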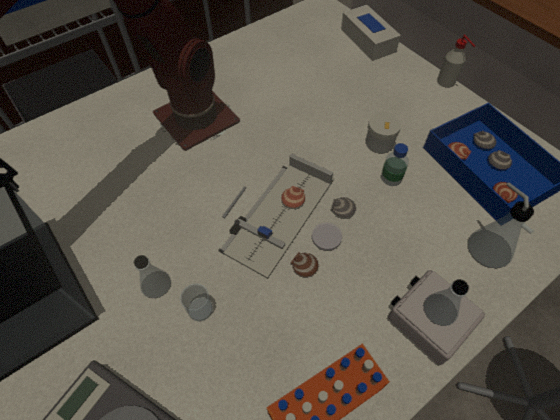

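The top view shows the board at about (195–365, 170–280), with the stop at the left end. The rose scallop is at (252,231), the blue cursor parts are at (311,209), and the forceps are at (311,276). The scene view agrees. Next I'll zoom in and measure.

```bash
python3 - <<'E'
from h import *
s,c=cap('top'); f=c['frame']; 
cr=cv2.convertScaleAbs(f[160:290,185:375],alpha=1.7); cv2.imwrite('pics/crop1.png',cv2.resize(cr,None,fx=4,fy=4,interpolation=cv2.INTER_CUBIC)[:,:,::-1])
P=depthpts(c)
hsv=cv2.cvtColor(f,cv2.COLOR_RGB2HSV)
sub=np.zeros(f.shape[:2],bool); sub[160:290,185:375]=1
z=P[:,:,2]
print('bench z',np.median(z[300:330,150:250]), z[300:330,150:250].std())
m=sub&(z>0.011)&(z<0.019)
print('board pts',m.sum(), 'z med',np.median(z[m]))
stop=sub&(z>0.053)&(z<0.066)
print('stop', stop.sum(), cv2.minAreaRect(P[stop][:,:2].astype(np.float32)*1000))
m2=cv2.morphologyEx(m.astype(np.uint8),cv2.MORPH_OPEN,np.ones((3,3)))
print('board', cv2.minAreaRect(P[m2>0][:,:2].astype(np.float32)*1000))
red=sub&((hsv[:,:,0]<15)|(hsv[:,:,0]>170))&(hsv[:,:,1]>90)&(hsv[:,:,2]>60)
blue=sub&(hsv[:,:,0]>100)&(hsv[:,:,0]<130)&(hsv[:,:,1]>90)
for n,mm in(('red',red),('blue',blue)):
    v,u=np.nonzero(mm); print(n,mm.sum(),u.mean(),v.mean(),P[mm].mean(0),P[mm][:,2].max())
sh=sub&(z>0.019)&(z<0.05)
E
```

```text
bench z 0.0003563254791787429 0.07902179401975412
board pts 8548 z med 0.015337103684103792
stop 495 ((508.3266296386719, 29.587570190429688), (149.28025817871094, 291.5105895996094), 21.482017517089844)
board ((567.8754272460938, 10.711944580078125), (272.60247802734375, 400.3522033691406), 21.7878475189209)
red 760 259.4486842105263 220.06315789473683 [0.53092746 0.03235549 0.03895759] 1.2028862392359934
blue 136 310.7132352941176 209.19117647058823 [ 0.55550442 -0.09185773  0.05816003] 1.2028862392359934
```

View pics/crop1.png

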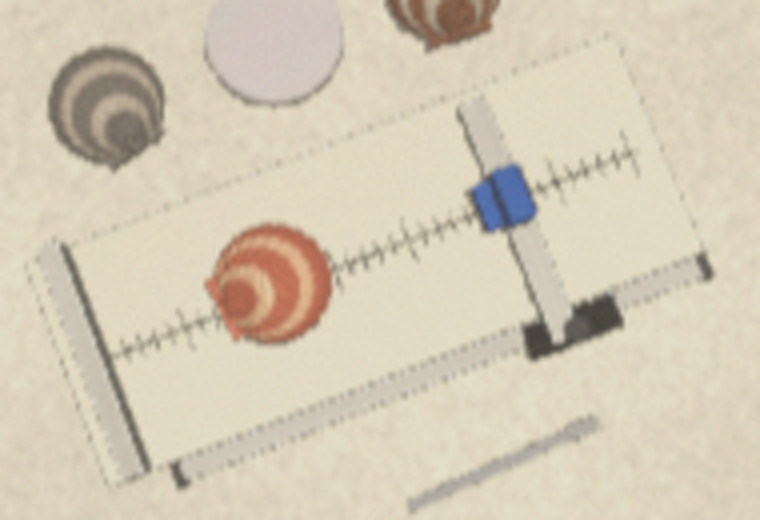

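The crop shows the scale line running from (637,153) down-left to (118,353) at the stop's foot. The shell's hinge runs from (208,282) to (240,338), so it already faces the stop with some yaw error. The blue cursor nose and tab are at (470–535, 165–230).

```bash
cat >> h.py <<'E'
def shell(c,B=None,z=0.027):
    "mask of red shell in top view, circle fit & hinge; returns world xy"
    f=c['frame']; hsv=cv2.cvtColor(f,cv2.COLOR_RGB2HSV); lab=cv2.cvtColor(f,cv2.COLOR_RGB2LAB).astype(int)
    m=((lab[:,:,1]-128)>9).astype(np.uint8); k=np.zeros_like(m); k[165:285,190:330]=1
    m=cv2.morphologyEx(m*k,cv2.MORPH_CLOSE,np.ones((5,5)))
    cs,_=cv2.findContours(m,cv2.RETR_EXTERNAL,cv2.CHAIN_APPROX_NONE); ct=max(cs,key=cv2.contourArea)[:,0,:]
    return m,ct,plane(c,ct,z)[:,:2]
E
python3 - <<'E'
from h import *
s,c=cap('top'); q=lambda *a:[[(x+.5)/4-.5+185,(y+.5)/4-.5+160] for x,y in a]
L=plane(c,q((637,153),(600,165),(120,353)),.015); print('line',L)
C=plane(c,q((616,38),(703,255),(65,245),(148,468)),.015); print('corners',C)
# line by dark pixels
f=c['frame'].astype(int); g=f.sum(2)
d=L[2]-L[0]; print('board yaw from line',np.arctan2(d[1],d[0]))
e=C[1]-C[0]; print('right edge dir-> yaw',np.arctan2(e[1],e[0])-np.pi/2)
e=C[3]-C[2]; print('stop dir',np.arctan2(e[1],e[0])-np.pi/2, np.linalg.norm(e))
e=C[2]-C[0]; print('top edge',np.arctan2(e[1],e[0]),np.linalg.norm(e),(C[0]-C[1],np.linalg.norm(C[0]-C[1])))
P=depthpts(c);z=P[:,:,2]
k=np.zeros(z.shape,bool);k[215:285,188:225]=1; m=k&(z>.056)&(z<.063)&(P[:,:,0]<.64)
print('stop top',cv2.minAreaRect(P[m][:,:2].astype(np.float32)*1000),m.sum())
m,ct,w=shell(c); print('shell area',m.sum(), cv2.minEnclosingCircle((w*1000).astype(np.float32)))
H=plane(c,q((208,282),(240,338)),.027);print('hinge',H)
print('ctr crop',plane(c,q((273,284)),.027))
print('blue',plane(c,q((485,205),(518,195)),.05))
E
```

```text
line [[ 0.5896931  -0.1787262   0.015     ]
 [ 0.58195862 -0.15540417  0.015     ]
 [ 0.46197502  0.14509173  0.015     ]]
corners [[ 0.66330193 -0.16628263  0.015     ]
 [ 0.52544845 -0.21916874  0.015     ]
 [ 0.52957304  0.18113442  0.015     ]
 [ 0.39089215  0.12626615  0.015     ]]
board yaw from line 1.9464772791719707
right edge dir-> yaw -4.346065098942903
stop dir -4.335643366411782 0.1491405967539907
top edge 1.938238302943773 0.37226605879325336 (array([0.13785348, 0.05288611, 0.        ]), np.float64(0.1476500047721143))
stop top ((457.73095703125, 157.60928344726562), (148.8318634033203, 15.78178882598877), 21.886377334594727) 347
shell area 663 ((503.9918518066406, 51.30696105957031), 37.856658935546875)
hinge [[0.50588418 0.08965419 0.027     ]
 [0.47128819 0.06932691 0.027     ]]
ctr crop [[0.50487204 0.04924625 0.027     ]]
blue [[ 0.55225253 -0.08081526  0.05      ]
 [ 0.55849723 -0.10094764  0.05      ]]
```

```bash
python3 -m jog '[[0.52,0.028,0.051,0,0.147],[0.52,0.028,0.051,0,0.147],[0.52,0.028,0.051,0,0.147],[0.52,0.028,0.051,0,0.147],[0.52,0.028,0.051,0,0.147],[0.52,0.028,0.051,0,0.147]]' 20 && python3 -m jog '[[0.52,0.028,0.051,0,0.147],[0.52,0.028,0.051,0,0.147],[0.52,0.028,0.051,0,0.147],[0.52,0.028,0.051,0,0.147],[0.52,0.028,0.051,0,0.147],[0.52,0.028,0.051,0,0.147],[0.52,0,0,0,0]]'
python3 - <<'E'
from h import *
s,c=cap('wrist','w1.png'); print(s,c['K'],c['tool_from_camera'])
E
```

```text
time_s: 0.95
tcp_pos: [0.3711, -0.3099, 0.2314]
tool_rot: [2.589, 1.778, -0.0]
ft_force: [0.2, -0.0, -0.4]
finger_gap: 0.519
finger_force: 0.0
time_s: 1.82
tcp_pos: [0.5394, -0.0003, 0.2312]
tool_rot: [-1.576, -2.716, -0.004]
ft_force: [-0.5, 0.1, 0.5]
finger_gap: 0.523
finger_force: 0.0
{'time_s': 1.825, 'qpos': array([ 0.49239898,  0.15881664, -0.63108125,  1.70825133,  0.09429423,
        1.30522964,  0.36192474]), 'joint_velocities': array([ 0.04709284, -0.02698809,  0.07392932,  0.03258282,  0.00765836,
        0.01153871, -0.00730747]), 'effort': array([ -1.9741293 , -44.86556053,  -5.32756895, -40.78280926,
        -0.05381572,  -0.25151443,   0.13739447]), 'tcp_pos': array([ 5.39435998e-01, -2.99762333e-04,  2.31229926e-01]), 'tool_rot': array([-1.57607543, -2.71647821, -0.00367674]), 'ft_force': array([-0.45019483,  0.11136145,  0.52262585]), 'moment': array([-0.04599623,  0.00056874,  0.00759418]), 'finger_force': 0.0, 'finger_gap': 0.5234230245560514} [[366.82025652   0.         277.89062364]
 [  0.         366.82025652 212.13296484]
 [  0.           0.           1.        ]] [[ 1.91931564e-03  9.64079017e-01  2.65608671e-01  6.73236740e-02]
 [ 9.99998041e-01 -1.72175729e-03 -9.76631551e-04 -2.95076442e-04]
 [-4.84236321e-04  2.65610025e-01 -9.64080432e-01 -1.42513735e-01]
 [ 0.00000000e+00  0.00000000e+00  0.00000000e+00  1.00000000e+00]]
```

View pics/w1.png

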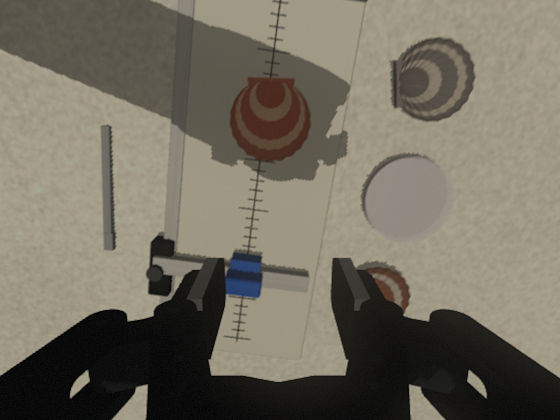

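The wrist view shows the hinge edge at (248,79)–(293,79), almost level in the image, and the shell outline around (270,119). The scale line runs from (279,5) to (237,340). The cursor nose front is at row ~252.

```bash
cat >> h.py <<'E'
from scipy.spatial.transform import Rotation as Ro
def wplane(s,c,uv,z):
    T=np.eye(4); T[:3,:3]=Ro.from_rotvec(s['tool_rot']).as_matrix(); T[:3,3]=s['tcp_pos']; T=T@c['tool_from_camera']
    uv=np.atleast_2d(np.array(uv,float)); K=c['K']
    d=np.c_[(uv[:,0]-K[0,2])/K[0,0], -(uv[:,1]-K[1,2])/K[1,1], -np.ones(len(uv))]@T[:3,:3].T
    return (T[:3,3]+d*((z-T[2,3])/d[:,2])[:,None])[:,:2]
ang=lambda d: np.arctan2(d[1],d[0])
def board(p,O,th):
    R=np.array([[np.cos(th),-np.sin(th)],[np.sin(th),np.cos(th)]]); return (np.atleast_2d(p)-O)@R
E
python3 - <<'E'
from h import *
s,c=cap('wrist'); f=c['frame']
L=wplane(s,c,[(237,340),(279,5),(264,155)],.015); print('line',L,ang(L[1]-L[0]))
E=wplane(s,c,[(301,358),(365,0)],.015); print('redge',E,ang(E[1]-E[0]))
lab=cv2.cvtColor(f,cv2.COLOR_RGB2LAB).astype(int); m=((lab[:,:,1]-128)>8).astype(np.uint8); k=np.zeros_like(m);k[50:185,200:340]=1
m=cv2.morphologyEx(m*k,cv2.MORPH_CLOSE,np.ones((5,5)))
ct=max(cv2.findContours(m,cv2.RETR_EXTERNAL,cv2.CHAIN_APPROX_NONE)[0],key=cv2.contourArea)[:,0]
print(ct.min(0),ct.max(0))
low=ct[ct[:,1]>100]; w=wplane(s,c,low,.027)
A=np.c_[2*w,np.ones(len(w))]; x=np.linalg.lstsq(A,(w**2).sum(1),rcond=None)[0]; cen=x[:2]; r=np.sqrt(x[2]+cen@cen); print('circle',cen,r)
H=wplane(s,c,[(248,79),(293,79)],.027); print('hinge',H,np.linalg.norm(H[0]-H[1]),'yaw',ang(H[0]-H[1])-np.pi/2,'axis',ang(H.mean(0)-cen))
N=wplane(s,c,[(233,252),(262,253)],.038);print('nose',N)
O=np.array([.522,-.007])
for n,p in(('line',L),('redge',E),('cen',cen),('H',H),('N',N)): print(n,board(p,O,1.946)*1000)
E
```

```text
line [[ 0.58759137 -0.1823607 ]
 [ 0.4619629   0.13397363]
 [ 0.51397147  0.01294444]] 1.9488332630206484
redge [[ 0.66192645 -0.16722111]
 [ 0.52547155  0.17452545]] 1.9506877504541944
[233  74] [312 158]
circle [0.50385571 0.04804977] 0.03601354149696121
hinge [[0.46864513 0.06622693]
 [0.50352176 0.08601237]] 0.04009792109309975 yaw -4.196362239416985 axis 2.1352301792720887
nose [[ 0.53277426 -0.08181878]
 [ 0.55794616 -0.06874884]]
line [[-1.87198132e+02  3.23466471e+00]
 [ 1.53167832e+02  4.19901360e+00]
 [ 2.14991214e+01  1.61127694e-01]]
redge [[-200.35274206  -71.47723149]
 [ 167.62507702  -69.75223067]]
cen [[57.86932023 -3.29160136]]
H [[ 87.68528529  22.80824223]
 [ 93.31335259 -16.89274182]]
N [[-73.56222192  17.39352146]
 [-70.62606241 -10.8168839 ]]
```

```bash
python3 -m jog '[[0.52,0,0,-0.05,0],[0.52,0,0,-0.05,0],[0.52,0,0,-0.05,0],[0.52,0,0,-0.03,0],[0.52,0,0,-0.018,0],[0.52,0,0,-0.013,0],[0.52,0,0,0,0]]'
python3 - <<'E'
from h import *
s,c=cap('wrist','w2.png'); print(s['tcp_pos'],s['tool_rot'],s['ft_force'])
E
```

```text
time_s: 2.8
tcp_pos: [0.5384, -0.0061, 0.0202]
tool_rot: [-1.59, -2.709, 0.001]
ft_force: [0.5, -0.4, -0.4]
finger_gap: 0.525
finger_force: 0.0
[ 0.53838949 -0.00605364  0.02019677] [-1.59011010e+00 -2.70912054e+00  5.47299977e-04] [ 0.46583123 -0.40310969 -0.3558668 ]
```

View pics/w2.png

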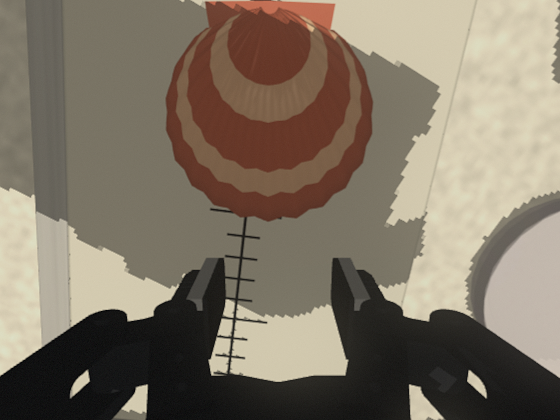

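The wrist view shows the shell centre at about (269,115), the finger midline at column ~280, and the scale line at (246,218). I'll shift 3.5 mm sideways, close up, then push along a gentle curve.

```bash
python3 -m jog '[[0.52,-0.0032,0.004,0,0],[0.52,-0.0032,0.004,0,0],[0.52,-0.0032,0.004,0,0],[0.52,-0.0032,0.004,0,0],[0.52,0,0,0,0]]'
python3 -m jog '[[0.52,-0.0024,0.0043,0,-0.0133],[0.52,-0.0024,0.0043,0,-0.0133],[0.52,-0.0024,0.0043,0,-0.0133],[0.52,-0.0024,0.0043,0,-0.0133],[0.52,-0.0024,0.0043,0,-0.0133],[0.52,-0.0024,0.0043,0,-0.0133],[0.52,-0.0024,0.0043,0,-0.0133],[0.52,-0.0024,0.0043,0,-0.0133],[0.52,-0.0024,0.0043,0,-0.0133],[0.52,-0.0024,0.0043,0,-0.0133]]'
python3 -m jog '[[0.52,0,0,0,0]]'
python3 - <<'E'
from h import *
s,c=cap('wrist','w3.png'); print(s['tcp_pos'],s['tool_rot'],s['ft_force'])
E
```

```text
time_s: 3.48
tcp_pos: [0.5254, 0.0109, 0.0204]
tool_rot: [-1.588, -2.71, 0.0]
ft_force: [0.2, 0.5, -0.7]
finger_gap: 0.523
finger_force: 0.0
time_s: 4.72
tcp_pos: [0.5015, 0.0537, 0.0203]
tool_rot: [-1.767, -2.598, 0.0]
ft_force: [0.0, 0.4, -0.7]
finger_gap: 0.518
finger_force: 0.2
time_s: 4.85
tcp_pos: [0.5015, 0.0538, 0.0203]
tool_rot: [-1.765, -2.599, -0.0]
ft_force: [-0.2, -0.7, -0.3]
finger_gap: 0.522
finger_force: 0.0
[0.50148004 0.05383252 0.02033362] [-1.76522096e+00 -2.59863143e+00 -3.48575432e-05] [-0.17634266 -0.71818245 -0.26500566]
```

View pics/w3.png

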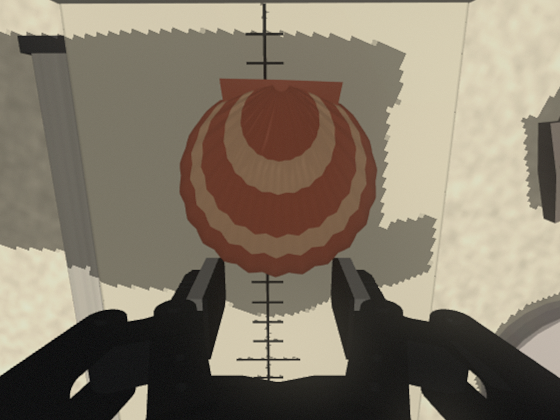

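The view shows the shell centre at column ~279 and the scale line at ~267, so it is about 4.4 mm off. The hinge from (221,79) to (342,84) is tilted ~0.045 rad clockwise, and the stop is ~28 mm ahead. I'll steer the next push to correct both.

```bash
python3 -m jog '[[0.52,-0.0019,0.0036,0,0.0075],[0.52,-0.0019,0.0036,0,0.0075],[0.52,-0.0019,0.0036,0,0.0075],[0.52,-0.0019,0.0036,0,0.0075],[0.52,-0.0019,0.0036,0,0.0075],[0.52,-0.0019,0.0036,0,0.0075],[0.52,0,0,0,0]]'
cat > ws.py <<'E'
from h import *
import sys
def meas(name=None):
    s,c=cap('wrist',name); f=c['frame']
    lab=cv2.cvtColor(f,cv2.COLOR_RGB2LAB).astype(int); m=((lab[:,:,1]-128)>8).astype(np.uint8); m[:,:120]=0;m[:,430:]=0;m[330:]=0
    m=cv2.morphologyEx(m,cv2.MORPH_CLOSE,np.ones((5,5)))
    ct=max(cv2.findContours(m,cv2.RETR_EXTERNAL,cv2.CHAIN_APPROX_NONE)[0],key=cv2.contourArea)[:,0]
    x0,y0=ct.min(0);x1,y1=ct.max(0); print('bbox',x0,y0,x1,y1)
    mid=(x0+x1)//2; top=[(u,np.nonzero(m[:,u])[0].min()) for u in range(mid-50,mid+51)]
    top=np.array(top); top=top[top[:,1]<y0+14]; tw=wplane(s,c,top,.027)
    p=np.polyfit(top[:,0],top[:,1],1); vx=cv2.fitLine(tw.astype(np.float32),cv2.DIST_HUBER,0,.001,.01)[:2,0]
    a=ang(vx)%np.pi+np.pi/2; print('hinge slope px',p[0],'n',len(top),'shell yaw',a if a<3.5 else a-np.pi)
    cen=(x0+x1)/2; row=(y0+y1)/2
    g=f.astype(int).sum(2); L=[]
    for r in range(y1+8,y1+60):
        w=g[r,240:320]; d=np.median(w)-w
        if d.max()>60: 
            q=np.nonzero(d>d.max()*.6)[0]
            if len(q)<7: L.append((240+q.mean(),r))
    for r in list(range(2,max(3,y0-4))):
        w=g[r,240:320]; d=np.median(w)-w
        if d.max()>60:
            q=np.nonzero(d>d.max()*.6)[0]
            if len(q)<7: L.append((240+q.mean(),r))
    L=np.array(L)
    if len(L)>5:
        lw=wplane(s,c,L,.015); l=cv2.fitLine(lw.astype(np.float32),cv2.DIST_HUBER,0,.001,.01).ravel()
        t=ang(l[:2])%np.pi; n=np.array([-np.sin(t),np.cos(t)])
        C=wplane(s,c,[(cen,row)],.027)[0]; print('line yaw',t,'n',len(L),'shell board-y mm',n@(C-l[2:])*1000,'shell yaw rel',(a-t+np.pi/2)%np.pi-np.pi/2)
    print('tcp',s['tcp_pos'],'heading',2*np.arctan2(s['tool_rot'][1],s['tool_rot'][0])%(2*np.pi),'F',s['ft_force'],s['time_s'])
meas(sys.argv[1] if len(sys.argv)>1 else None)
E
python3 ws.py w4.png
```

```text
time_s: 5.78
tcp_pos: [0.4901, 0.0754, 0.0203]
tool_rot: [-1.706, -2.638, -0.0]
ft_force: [-0.2, 0.0, 0.6]
finger_gap: 0.523
finger_force: 0.0
bbox 180 79 376 276
hinge slope px 0.02203843913803141 n 101 shell yaw 1.9738368
line yaw 1.9600935 n 45 shell board-y mm -0.8907361382051692 shell yaw rel 0.013743281
tcp [0.49009641 0.07537768 0.02031351] heading 1.993474842385333 F [-0.1948021   0.02595996  0.63156081] 5.775
```

View pics/w4.png

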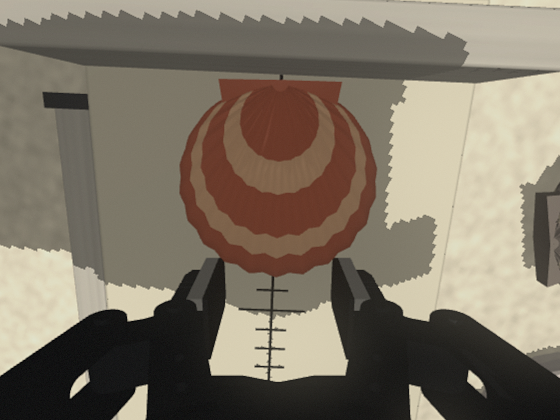

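The picture shows the shell centred on the line (column 278 against ~277.5), with the hinge a few mm from the stop's foot line at (88,66)–(475,83). A final slow push should seat it.

```bash
python3 -m jog '[[0.52,-0.0006,0.001,0,-0.005],[0.52,-0.0006,0.001,0,-0.005],[0.52,-0.0006,0.001,0,-0.005]]'; python3 -m jog '[[0.52,-0.0004,0.001,0,-0.005]]'; python3 -m jog '[[0.52,0,0,0,0]]'; python3 ws.py
```

```text
time_s: 6.2
tcp_pos: [0.4884, 0.0779, 0.0203]
tool_rot: [-1.727, -2.624, 0.0]
ft_force: [-0.0, -0.3, 0.0]
finger_gap: 0.519
finger_force: 0.2
time_s: 6.32
tcp_pos: [0.488, 0.0788, 0.0203]
tool_rot: [1.734, 2.62, -0.0]
ft_force: [-0.3, -3.5, 0.1]
finger_gap: 0.519
finger_force: 1.3
time_s: 6.45
tcp_pos: [0.488, 0.0787, 0.0203]
tool_rot: [1.734, 2.62, -0.001]
ft_force: [-0.1, -1.3, -0.5]
finger_gap: 0.52
finger_force: 0.9
bbox 179 81 375 278
hinge slope px 0.022853814793244012 n 101 shell yaw 1.9528458
line yaw 1.9146943 n 47 shell board-y mm 1.9508155439929842 shell yaw rel 0.038151503
tcp [0.48802344 0.07869177 0.02028089] heading 1.9725155107633456 F [-0.08420127 -1.31978014 -0.48002076] 6.45
```

```bash
python3 -m jog '[[0.52,-0.0002,0.0005,0,-0.004]]'; python3 -m jog '[[0.52,-0.0002,0.0005,0,-0.004],[0.52,0,0,0,0]]'; python3 ws.py w5.png
```

```text
time_s: 6.62
tcp_pos: [0.4879, 0.079, 0.0203]
tool_rot: [1.739, 2.616, -0.001]
ft_force: [0.5, -4.8, 0.6]
finger_gap: 0.514
finger_force: 2.0
time_s: 6.88
tcp_pos: [0.4878, 0.079, 0.0203]
tool_rot: [1.744, 2.612, -0.001]
ft_force: [1.5, -4.4, 0.3]
finger_gap: 0.523
finger_force: 2.6
bbox 179 83 374 279
hinge slope px 0.012160745486313337 n 101 shell yaw 1.9533381
line yaw 1.9470708 n 46 shell board-y mm -0.12353545120691312 shell yaw rel 0.006267309
tcp [0.4878357  0.0789935  0.02028603] heading 1.9639211302783586 F [ 1.53412338 -4.43451118  0.30087651] 6.875
```

View pics/w5.png

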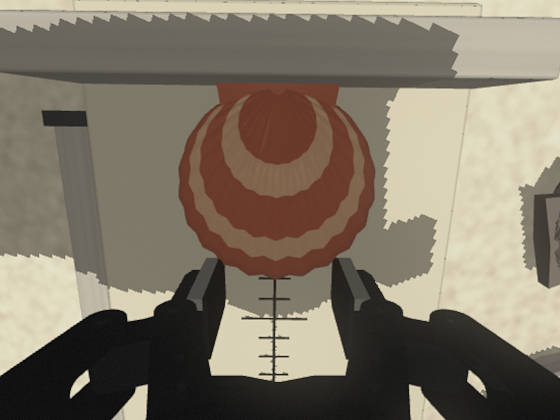

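The hinge is flush with the stop, and the shell centre (column 276.5) is on the scale line (~276). I'll retreat straight back, rise, and go behind the cursor.

```bash
python3 -m jog '[[0.52,0.0011,-0.0028,0,0],[0.52,0.0037,-0.0093,0,0],[0.52,0.0037,-0.0093,0,0],[0.52,0.0037,-0.0093,0,0],[0.3,0,0,0.04,0],[0.0,0,0,0.04,0],[0.0,0.0176,-0.0442,0.01,-0.014],[0.0,0.0176,-0.0442,0,0],[0.0,0.0176,-0.0442,0,0],[0.0,0.0176,-0.0442,0,0]]'
python3 -m jog '[[0,0,0,0,0],[0,0,0,0,0]]'
python3 ws.py w6.png
python3 - <<'E'
from h import *
s,c=cap('top'); f=c['frame']
cv2.imwrite('pics/top1.png',cv2.resize(cv2.convertScaleAbs(f[160:290,185:375],alpha=1.7),None,fx=4,fy=4,interpolation=cv2.INTER_CUBIC)[:,:,::-1])
E
```

```text
time_s: 8.18
tcp_pos: [0.5707, -0.1297, 0.1104]
tool_rot: [1.762, 2.6, -0.0]
ft_force: [0.1, 0.9, 0.6]
finger_gap: 0.002
finger_force: 0.0
time_s: 8.43
tcp_pos: [0.57, -0.1274, 0.11]
tool_rot: [-1.762, -2.6, -0.0]
ft_force: [0.4, 0.3, -0.8]
finger_gap: -0.003
finger_force: 0.0Traceback (most recent call last):
  File "ws.py", line 31, in <module>
    meas(sys.argv[1] if len(sys.argv)>1 else None)
    ~~~~^^^^^^^^^^^^^^^^^^^^^^^^^^^^^^^^^^^^^^^^^^
  File "ws.py", line 7, in meas
    ct=max(cv2.findContours(m,cv2.RETR_EXTERNAL,cv2.CHAIN_APPROX_NONE)[0],key=cv2.contourArea)[:,0]
       ~~~^^^^^^^^^^^^^^^^^^^^^^^^^^^^^^^^^^^^^^^^^^^^^^^^^^^^^^^^^^^^^^^^^^^^^^^^^^^^^^^^^^^^
ValueError: max() iterable argument is empty
```

View pics/w6.png

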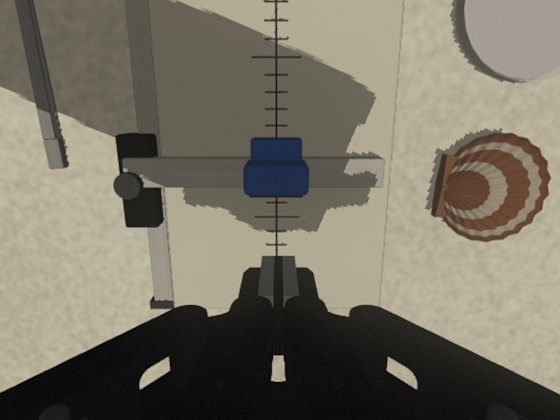

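The view shows the fingers (column 278) lined up with the scale line (277), behind the blue tab whose back edge is at row ~197.

```bash
python3 - <<'E'
from h import *
s,c=cap('wrist'); t=s['tcp_pos'][:2]
for n,p,z in(('tabback',(277,197),.053),('noseface',(277,138),.038)):
    print(n,board(wplane(s,c,[p],z),t,1.950)*1000)
m,ct,w=shell(imaging.capture('top')); print('shell top', board(w,np.array([.522,-.007]),1.950).min(0),board(w,np.array([.522,-.007]),1.950).max(0))
E
```

```text
tabback [[21.03895916  0.6599876 ]]
noseface [[52.3909975  0.8034782]]
shell top [ 0.09724126 -0.03670947] [0.17071013 0.03391178]
```

```bash
python3 -m jog '[[0,0,0,-0.04,0],[0,0,0,-0.026,0],[0,0,0,-0.01,0],[0,0,0,0,0],[0,-0.0015,0.0037,0,0],[0,-0.0015,0.0037,0,0],[0,-0.0015,0.0037,0,0],[0,-0.0015,0.0037,0,0]]'
python3 -m jog '[[0,-0.0037,0.0093,0,0],[0,-0.0037,0.0093,0,0],[0,-0.0037,0.0093,0,0],[0,-0.0037,0.0093,0,0],[0,-0.0037,0.0093,0,0],[0,-0.0037,0.0093,0,0],[0,-0.0037,0.0093,0,0],[0,-0.0037,0.0093,0,0],[0,-0.0037,0.0093,0,0],[0,-0.0037,0.0093,0,0]]'
python3 -m jog '[[0,-0.0037,0.0093,0,0],[0,-0.0037,0.0093,0,0],[0,-0.003,0.0075,0,0],[0,-0.003,0.0075,0,0],[0,-0.0022,0.0056,0,0],[0,-0.0015,0.0037,0,0],[0,0,0,0,0]]'
python3 - <<'E'
from h import *
s,c=cap('wrist','w7.png'); t=s['tcp_pos'][:2]; f=c['frame']
hsv=cv2.cvtColor(f,cv2.COLOR_RGB2HSV); b=(hsv[:,:,0]>100)&(hsv[:,:,0]<130)&(hsv[:,:,1]>100); b[:,:200]=0;b[:,360:]=0
v,u=np.nonzero(b); v0=int(np.percentile(v,0.5)); print('blue top row',v0,np.median(u))
lab=cv2.cvtColor(f,cv2.COLOR_RGB2LAB).astype(int); m=(lab[:,:,1]-128)>8; r=np.nonzero(m[:v0+3,270:286])[0].max(); print('shell bottom row',r)
print(board(wplane(s,c,[(277,v0)],.038),t,1.95)*1000, board(wplane(s,c,[(277,r)],.027),t,1.95)*1000)
m,ct,w=shell(imaging.capture('top')); print('shell top', board(w,np.array([.522,-.007]),1.950).min(0),board(w,np.array([.522,-.007]),1.950).max(0))
print(s['tcp_pos'],s['ft_force'])
E
```

```text
time_s: 9.62
tcp_pos: [0.5647, -0.1128, 0.0348]
tool_rot: [1.762, 2.6, 0.0]
ft_force: [1.2, -1.1, 0.7]
finger_gap: 0.002
finger_force: 0.8
time_s: 10.88
tcp_pos: [0.5269, -0.0192, 0.0343]
tool_rot: [-1.762, -2.601, 0.0]
ft_force: [0.1, -0.7, 0.8]
finger_gap: 0.003
finger_force: 0.9
time_s: 11.75
tcp_pos: [0.51, 0.0237, 0.0342]
tool_rot: [-1.761, -2.601, -0.0]
ft_force: [0.2, -0.8, -0.0]
finger_gap: -0.003
finger_force: 0.0
blue top row 174 274.0
shell bottom row 126
[[44.14474045  0.57049849]] [[61.56912942  0.63611051]]
shell top [-0.04145494 -0.11477395] [0.17071013 0.16274311]
[0.51004258 0.02366043 0.03424942] [ 0.15338076 -0.78167558 -0.04952666]
```

View pics/w7.png

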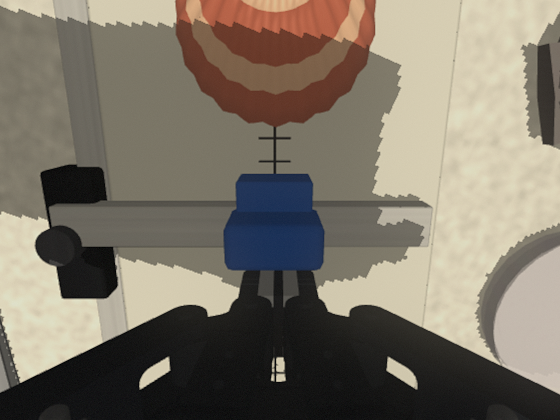

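The cursor nose (rows 174–212) is ~17–21 mm short of the shell margin at row 126, and well aligned. I'll approach, then creep.

```bash
python3 -m jog '[[0,-0.0013,0.0033,0,0],[0,-0.0013,0.0033,0,0],[0,-0.0011,0.0028,0,0],[0,-0.0007,0.0019,0,0],[0,0,0,0,0]]'
cat > gap.py <<'E'
from h import *
s,c=cap('wrist','g%d.png'%int(env.get_state()['time_s']*100)); t=s['tcp_pos'][:2]; f=c['frame']
hsv=cv2.cvtColor(f,cv2.COLOR_RGB2HSV); b=(hsv[:,:,0]>100)&(hsv[:,:,0]<130)&(hsv[:,:,1]>100)
lab=cv2.cvtColor(f,cv2.COLOR_RGB2LAB).astype(int); m=(lab[:,:,1]-128)>8
for u in(262,277,290): 
    v0=np.nonzero(b[100:280,u])[0].min()+100; r=np.nonzero(m[:v0+2,u])[0].max(); print(u,v0,r,board(wplane(s,c,[(u,v0)],.038),t,1.95)[0,0]*1000,board(wplane(s,c,[(u,r)],.027),t,1.95)[0,0]*1000)
mm=m.copy(); mm[140:]=0; row=100; q=np.nonzero(mm[row,120:430])[0]+120; print('shell cols at row100',q.min(),q.max())
print(s['tcp_pos'],s['ft_force'])
E
python3 gap.py
```

```text
time_s: 12.48
tcp_pos: [0.5056, 0.0348, 0.0343]
tool_rot: [-1.761, -2.601, -0.0]
ft_force: [0.3, 0.1, -0.5]
finger_gap: -0.002
finger_force: 0.0
262 175 151 43.732518886913944 51.680653108596985
277 175 156 43.749897054604695 49.68322712548104
290 175 151 43.764958392799194 51.71522608316315
shell cols at row100 189 361
[0.50562175 0.03484222 0.03431739] [ 0.29520327  0.06266708 -0.53681874]
```

```bash
python3 -m jog '[[0,-0.0007,0.0019,0,0],[0,-0.0007,0.0019,0,0],[0,0,0,0,0]]'; for i in 1; do python3 gap.py; done
python3 -m jog '[[0,-0.0004,0.0009,0,0]]' | grep -E 'pos|ft|finger_f'
```

```text
time_s: 12.9
tcp_pos: [0.5043, 0.0385, 0.0343]
tool_rot: [-1.762, -2.601, -0.0]
ft_force: [-0.4, -1.4, 0.1]
finger_gap: -0.002
finger_force: 0.2
262 174 161 44.120118170058895 47.634950590623305
277 174 165 44.13648927458425 46.01753287804389
290 175 161 43.765564010934455 47.66771996688321
shell cols at row100 186 364
[0.50427084 0.03847974 0.03431857] [-0.35955198 -1.40102911  0.08478875]
tcp_pos: [0.5041, 0.0391, 0.0343]
ft_force: [1.2, -1.1, -0.7]
finger_force: 0.8
```

```bash
for k in a; do
python3 -m jog '[[0,-0.0004,0.0009,0,0]]' | grep -E 'pos|ft|finger_f'
python3 -m jog '[[0,-0.0004,0.0009,0,0]]' | grep -E 'pos|ft|finger_f'
python3 -m jog '[[0,-0.0002,0.0005,0,0]]' | grep -E 'pos|ft|finger_f'; done; python3 gap.py
```

```text
tcp_pos: [0.5037, 0.04, 0.0343]
ft_force: [1.8, -1.3, -0.2]
finger_force: 0.8
tcp_pos: [0.5033, 0.041, 0.0343]
ft_force: [0.8, -1.7, 0.4]
finger_force: 0.8
tcp_pos: [0.503, 0.0416, 0.0343]
ft_force: [0.5, -1.0, -0.9]
finger_force: 0.8
262 175 169 43.73523549509572 44.3543709714881
277 175 174 43.75049013731952 42.3015403171013
290 175 169 43.76371132618169 44.38506203497772
shell cols at row100 185 365
[0.5030487  0.04155335 0.03433374] [ 0.46677856 -1.01030991 -0.86876663]
```

```bash

python3 -m jog '[[0,-0.0002,0.0004,0,0]]' | grep -E 'pos|ft|finger_f'
python3 -m jog '[[0,-0.0002,0.0004,0,0]]' | grep -E 'pos|ft|finger_f'; python3 gap.py
```

```text
tcp_pos: [0.5029, 0.0419, 0.0343]
ft_force: [1.1, -1.8, -0.7]
finger_force: 0.8
tcp_pos: [0.5027, 0.0423, 0.0344]
ft_force: [1.3, -1.1, -0.1]
finger_force: 0.8
262 175 171 43.73199981365325 43.525255566995256
277 177 176 42.97477890882968 41.465698239513905
290 175 171 43.75981965350502 43.55525068240931
shell cols at row100 184 366
[0.50265742 0.04231048 0.03435642] [ 1.29428785 -1.05407913 -0.13370515]
```

```bash

python3 -m jog '[[0,-0.0001,0.0003,0,0]]' | grep -E 'pos|ft|finger_f'
python3 -m jog '[[0,-0.0001,0.0003,0,0]]' | grep -E 'pos|ft|finger_f'; python3 gap.py
```

```text
tcp_pos: [0.5026, 0.0426, 0.0344]
ft_force: [1.2, -0.9, 0.7]
finger_force: 0.8
tcp_pos: [0.5024, 0.0429, 0.0344]
ft_force: [1.8, -1.3, 0.5]
finger_force: 0.8
262 175 172 43.73032556648251 43.1093165643459
277 178 177 42.58595194673193 41.04640342031847
290 175 172 43.757888274403705 43.1390367341381
shell cols at row100 183 366
[0.50244204 0.0428622  0.03436975] [ 1.76766463 -1.28855685  0.52338895]
```

```bash

python3 -m jog '[[0,-0.0001,0.0003,0,0]]' | grep -E 'pos|ft|finger_f'
python3 -m jog '[[0,-0.0001,0.0003,0,0]]' | grep -E 'pos|ft|finger_f'
python3 gap.py
```

```text
tcp_pos: [0.5023, 0.0432, 0.0344]
ft_force: [1.5, -2.1, 0.4]
finger_force: 0.8
tcp_pos: [0.5023, 0.0434, 0.0344]
ft_force: [2.5, -1.8, 0.7]
finger_force: 1.3
262 175 174 43.73272261613497 42.280581937855096
277 179 177 42.200919945887556 41.047445837841565
290 175 174 43.760266703437146 42.310297781944726
shell cols at row100 183 367
[0.50225618 0.04335402 0.03436367] [ 2.50058776 -1.84638007  0.65586689]
```

```bash

python3 -m jog '[[0,-0.0001,0.0002,0,0]]' | grep -E 'pos|ft|finger_f'
python3 gap.py
```

```text
tcp_pos: [0.5022, 0.0434, 0.0344]
ft_force: [1.9, -2.9, 0.7]
finger_force: 1.8
262 175 174 43.734594790393224 42.28070809013486
277 179 177 42.20175989886418 41.046467040837456
290 175 174 43.76027428228364 42.30841454932144
shell cols at row100 183 367
[0.50222546 0.04338803 0.03436969] [ 1.85764474 -2.8750101   0.74025996]
```

Contact is confirmed: the force is rising and motion has stalled. I'll back off and check.

```bash
python3 -m jog '[[0,0.0007,-0.0019,0,0],[0,0.0037,-0.0093,0,0],[0,0.0056,-0.014,0,0],[0,0,0,0.04,0],[0,0,0,0.05,0],[0,0.01,-0.025,0.03,0],[0,0,0,0,0],[0,0,0,0,0]]'
python3 - <<'E'
from h import *
s,c=cap('wrist','w8.png'); t=s['tcp_pos'][:2]; f=c['frame']
hsv=cv2.cvtColor(f,cv2.COLOR_RGB2HSV); b=((hsv[:,:,0]>100)&(hsv[:,:,0]<130)&(hsv[:,:,1]>100)); b[:,:200]=0;b[:,350:]=0
v,u=np.nonzero(b);print('blue',u.min(),u.max(),v.min(),v.max())
lab=cv2.cvtColor(f,cv2.COLOR_RGB2LAB).astype(int); m=((lab[:,:,1]-128)>8).astype(np.uint8); m[:,:200]=0;m[:,350:]=0
m=cv2.morphologyEx(m,cv2.MORPH_CLOSE,np.ones((5,5)))
ct=max(cv2.findContours(m,cv2.RETR_EXTERNAL,cv2.CHAIN_APPROX_NONE)[0],key=cv2.contourArea)[:,0]; print('shell',ct.min(0),ct.max(0))
g=f.astype(int).sum(2); L=[]
for r in range(v.max()+6,v.max()+45):
    w=g[r,262:292]; d=np.median(w)-w; q=np.nonzero(d>max(60,d.max()*.6))[0]
    if 0<len(q)<6: L.append((262+q.mean(),r))
L=np.array(L); print('line',len(L),np.polyfit(L[:,1],L[:,0],1) if len(L)>4 else L)
C=wplane(s,c,[((ct.min(0)+ct.max(0))/2)],.027); O=s['tcp_pos'][:2]; print('shell y',board(C,O,1.95)*1000,'blue',board(wplane(s,c,[((u.min()+u.max())/2,v.mean())],.05),O,1.95)*1000)
if len(L): print('line y',board(wplane(s,c,L[[0,-1]],.015),O,1.95)*1000)
x0=ct.min(0)[0];mid=int((x0+ct.max(0)[0])/2); tp=np.array([(k,np.nonzero(m[:,k])[0].min()) for k in range(mid-16,mid+17)]); print('hinge slope',np.polyfit(tp[:,0],tp[:,1],1), 'tops',tp[0],tp[-1])
c=imaging.capture('top'); m,ct,w=shell(c); 
B=board(w,np.array([.522,-.007]),1.950); B=B[B[:,0]>.09]; print('top shell',B.min(0),B.max(0))
E
```

```text
time_s: 15.58
tcp_pos: [0.5216, -0.007, 0.1536]
tool_rot: [-1.762, -2.599, 0.001]
ft_force: [-0.1, -0.2, -1.2]
finger_gap: 0.001
finger_force: 0.0
blue 202 346 68 419
shell [222   0] [332  67]Traceback (most recent call last):
  File "<stdin>", line 10, in <module>
IndexError: index 425 is out of bounds for axis 0 with size 420
```

```bash
python3 -m jog '[[0,0.0,0.0,0.05,0],[0,-0.003,0.008,0.03,0],[0,0,0,0,0],[0,0,0,0,0]]' | head -2
python3 - <<'E'
from h import *
s,c=cap('wrist','w9.png'); f=c['frame']; O=s['tcp_pos'][:2]
hsv=cv2.cvtColor(f,cv2.COLOR_RGB2HSV); b=((hsv[:,:,0]>100)&(hsv[:,:,0]<130)&(hsv[:,:,1]>100)&(hsv[:,:,2]>40)); b[:,:220]=0;b[:,340:]=0;b[230:]=0
v,u=np.nonzero(b);print('blue',u.min(),u.max(),v.min(),v.max())
lab=cv2.cvtColor(f,cv2.COLOR_RGB2LAB).astype(int); m=((lab[:,:,1]-128)>8).astype(np.uint8); m[:,:200]=0;m[:,350:]=0;m[200:]=0
m=cv2.morphologyEx(m,cv2.MORPH_CLOSE,np.ones((5,5)))
ct=max(cv2.findContours(m,cv2.RETR_EXTERNAL,cv2.CHAIN_APPROX_NONE)[0],key=cv2.contourArea)[:,0]; print('shell',ct.min(0),ct.max(0))
g=f.astype(int).sum(2); L=[]
for r in range(v.max()+4,260):
    w=g[r,255:300]; d=np.median(w)-w; q=np.nonzero(d>max(60,d.max()*.6))[0]
    if 0<len(q)<6: L.append((255+q.mean(),r))
L=np.array(L); print('line n',len(L)); lw=board(wplane(s,c,L,.015),O,1.95)*1000; p=np.polyfit(lw[:,0],lw[:,1],1); print('line fit',p)
C=board(wplane(s,c,[((ct.min(0)+ct.max(0))/2)],.027),O,1.95)[0]*1000; print('shell',C,'off',C[1]-np.polyval(p,C[0]))
mid=int((ct.min(0)[0]+ct.max(0)[0])/2); tp=np.array([(k,np.nonzero(m[:,k])[0].min()) for k in range(mid-18,mid+19)]); print('hinge slope',np.polyfit(tp[:,0],tp[:,1],1),tp[:,1])
E
```

```text
time_s: 16.12
tcp_pos: [0.5184, 0.0016, 0.2329]
blue 257 297 90 125
shell [236   0] [319  89]
line n 119
line fit [0.00359273 1.37891448]
shell [123.64805599   1.16965119] off -0.6534979775940282
hinge slope [0. 0.] [0 0 0 0 0 0 0 0 0 0 0 0 0 0 0 0 0 0 0 0 0 0 0 0 0 0 0 0 0 0 0 0 0 0 0 0 0]
```

```bash
python3 -c "
from station import job_done; print(job_done())"
```

```text
the job is handed in; nothing more can be done
None
```

The job is handed in: the scallop's hinge edge is against the end stop, the shell is centred on the scale line to under 1 mm by camera, and the cursor nose touches the rounded margin after a light push of about 2 N on the shell. I did not re-measure the hinge after sliding the cursor up, because it was not clear in the last picture; it was within 0.01 rad of square just before.

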